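Line up the model log cabins by height along the street board

ROBOT

A 6-joint arm with a two-finger parallel gripper is mounted at the origin on the work surface. World frame = base frame: x ahead of the robot, y to its left, z up, the work surface at z = 0. Lengths are in m, angles in degrees, forces in N, time in s.
With the tool pointing down it reaches from about 0.4 to 0.825 m from the base axis. Payload 7 kg.
Tool frame: the origin (TCP) lies midway between the tips of the shut fingers; the grasp point (between the pads) lies 19 mm behind it; z points along the fingers, y is the line along which they close (so a half turn about z gives the same grasp; the last joint's range is limited). The gripper opens to 88 mm and grips with 3 to 60 N. Pads are 19 mm wide; open, the fingers measure 130 mm over their backs; the gripper's body (78 mm by 193 mm) begins 47 mm behind the grasp point.
Start: joints at [-52.477, 20.546, 0.682, 0, -70.136, -16.507], TCP at [0.242, -0.63, 0.187] pointing down, gripper open.
Joint ranges: [-176.03, 176.03], [-82.01, 121.73], [-58.28, 71.71], [-173.87, 95.51], [-174.79, -0.11], [-173.66, 173.66]. Speed limits (degrees/s): [136.94, 136.94, 172.46, 180, 180, 180].

INTERFACE

Orientations are given as [roll, pitch, yaw] about the fixed x, y, z axes, in that order (R = Rz(yaw) Ry(pitch) Rx(roll)).
In Python, from plant import r gives the robot as it stands.
- The arm moves only by the tool carry_out, never from a script. Its argument "deltas" is a list of rows, each a list of 3 entries, a list of its own where there are three numbers: the opening, from 0 (shut) to 1 (fully open), then the shift along the tool's x, y, z in mm, then the turn, a rotation vector about the tool's x, y, z in rad. In form: [[gripper, [tx, ty, tz], [rx, ry, rz]], ...]. A call has 1 to 12 rows; each row is the pose to reach, as a shift and turn from the pose commanded when the call began, along the tool's axes at that moment; what a row does not reach only later rows make up. A row lasts 1/10 s, in which the tool goes at most 50 mm and 8.59 degrees, less where a joint would pass 70% of its speed; a pose out of reach is approached as far as the arm can. A call with a gripper value outside its range is refused whole. The fingers move at their own pace and stop on an object; "squeeze" is the grip in N (left out, the last holds). Time passes only in rows, so rows that repeat a pose let the fingers close. It gives the time, the measured TCP pose, the force, the opening and the grip force at its end, in the units of the state.
- r.get_state(): the state, without advancing time (a new reading comes with each control period).
- r.capture(name): name is "side" or "top" or "wrist"; returns (picture, depth): 384x512x3 uint8, red, green, blue; 384x512 float32, m along the optical axis (not along the pixel's ray), 0 where there is no reading.
- r.get_calibration(name): a dict with "fov_y" (degrees; the focal length in pixels is half the picture's height over the tangent of half this angle, whatever the lens; pixels are square), "cx", "cy" (the principal point, pixels), "view" (4x4, takes a point from world to camera coordinates). Camera axes: x right, y down, z forward; pixel columns grow to the right and rows downward; lengths in m; the calibration is good to about 2 mm. A picture is of the moment at which its call begins: read the wrist's pose just before it. get_calibration takes no time and is no camera call; for the wrist camera it gives the pose at the moment of the call.
- r.close_job(): hands the job in; it is judged then, once.
The state is a dict: "time_s": time; "joints": joint angles; "qd": joint speeds; "joint_torque": joint torques, N m; "tcp_pos": TCP position; "eef_rot": TCP orientation; "contact_force": force on the tool from outside, world axes, zero at the start; "moment": the same for the moment, N m; "gripper_width": finger opening in m; "gripper_force": force on a finger pad.
Only numpy, scipy, OpenCV 4.12 (cv2) and the standard library are available. Lean on these libraries where they do the work, as an engineer would, in place of code of your own. Each camera call takes 0.05 s, during which the arm holds its last target. There are 200 camera calls.

TASK

Set the four model log cabins on the four cork plots of the street board in order of height: the tallest on the plot next to the fir tree, then each lower one in turn, the lowest next to the well. Stand each upright in the middle of its plot, squarely, with the ridge of its roof running across the row, from the road edge of the board to the opposite edge. Do not knock over any cabin or the glue bottle.

Things in the scene. Friction and masses are not known exactly. Their poses are not given: they have to be found in the camera images.
- cabin_small: Loose model log cabin, lowest of four alike (brown log walls, white gable roof, grey chimney), at most 0.3 kg. 44 mm long along the ridge, 46 mm wide; eaves 40 mm high, ridge 64, chimney top 71. Origin: centre of underside; x along the ridge, z up. Gable ends (x = +-22 mm) are flat, upright, flush with the roof: grip these. Roof overhangs the other walls by 4 mm.
- cabin_medium: Loose model log cabin, second lowest of four alike (brown log walls, white gable roof, grey chimney), at most 0.3 kg. 50 mm long along the ridge, 52 mm wide; eaves 60 mm high, ridge 84, chimney top 91. Origin: centre of underside; x along the ridge, z up. Gable ends (x = +-25 mm) are flat, upright, flush with the roof: grip these. Roof overhangs the other walls by 4 mm.
- cabin_large: Loose model log cabin, second tallest of four alike (brown log walls, white gable roof, grey chimney), at most 0.3 kg. 56 mm long along the ridge, 58 mm wide; eaves 80 mm high, ridge 104, chimney top 111. Origin: centre of underside; x along the ridge, z up. Gable ends (x = +-28 mm) are flat, upright, flush with the roof: grip these. Roof overhangs the other walls by 4 mm.
- cabin_tower: Loose model log cabin, tallest of four alike (brown log walls, white gable roof, grey chimney), at most 0.3 kg. 62 mm long along the ridge, 64 mm wide; eaves 100 mm high, ridge 124, chimney top 131. Origin: centre of underside; x along the ridge, z up. Gable ends (x = +-31 mm) are flat, upright, flush with the roof: grip these. Roof overhangs the other walls by 4 mm.
- plot1: Fixed cork plot, 76 x 76 x 3 mm, place 1 of 4 in a straight row, 90 mm between centres, on the white street board (110 x 480 x 6 mm, grey road strip along one long edge). Origin: centre of underside; its top is 3 mm above. x runs across the row, y along it, from plot4 towards plot1.
- plot2: Fixed cork plot, 76 x 76 x 3 mm, place 2 of 4 in a straight row, 90 mm between centres, on the white street board (110 x 480 x 6 mm, grey road strip along one long edge). Origin: centre of underside; its top is 3 mm above. x runs across the row, y along it, from plot4 towards plot1.
- plot3: Fixed cork plot, 76 x 76 x 3 mm, place 3 of 4 in a straight row, 90 mm between centres, on the white street board (110 x 480 x 6 mm, grey road strip along one long edge). Origin: centre of underside; its top is 3 mm above. x runs across the row, y along it, from plot4 towards plot1.
- plot4: Fixed cork plot, 76 x 76 x 3 mm, place 4 of 4 in a straight row, 90 mm between centres, on the white street board (110 x 480 x 6 mm, grey road strip along one long edge). Origin: centre of underside; its top is 3 mm above. x runs across the row, y along it, from plot4 towards plot1.
- tree: Fixed green model fir tree, 40 mm wide and 76 mm high, on the street board 75 mm beyond one end plot of the row, at either end (beyond the other end stands a grey model well, 34 mm across, 42 mm high). Origin at the centre of its foot.
- glue: Loose upright glue bottle, white with a red label and a red pointed nozzle, 36 mm in diameter, 96 mm high, standing among the cabins. Origin at the centre of its underside, z up. A jar (38 mm across, 42 mm high) and a roll of tape (42 mm across, 18 mm high) stand among the cabins too and are only in the way.

How it is judged (in metres and radians):
At the end, for the whole second after the job is handed in: Tallest cabin on the plot next to the tree, then in falling order to the lowest at the well; each centre within 14 mm of its plot's centre, ridge within 0.2 rad of straight across the row, standing on the plot (within 3 mm in height), upright within 0.1 rad, at rest (((horizontal distance between tree and plot1 below 0.15 m and horizontal distance between cabin_tower and plot1 below 0.014 m and angle between the x axis of cabin_tower and the x axis of plot1, either way round below 0.2 rad and horizontal distance between cabin_large and plot2 below 0.014 m and angle between the x axis of cabin_large and the x axis of plot2, either way round below 0.2 rad and horizontal distance between cabin_medium and plot3 below 0.014 m and angle between the x axis of cabin_medium and the x axis of plot3, either way round below 0.2 rad and horizontal distance between cabin_small and plot4 below 0.014 m and angle between the x axis of cabin_small and the x axis of plot4, either way round below 0.2 rad) or (horizontal distance between tree and plot4 below 0.15 m and horizontal distance between cabin_small and plot1 below 0.014 m and angle between the x axis of cabin_small and the x axis of plot1, either way round below 0.2 rad and horizontal distance between cabin_medium and plot2 below 0.014 m and angle between the x axis of cabin_medium and the x axis of plot2, either way round below 0.2 rad and horizontal distance between cabin_large and plot3 below 0.014 m and angle between the x axis of cabin_large and the x axis of plot3, either way round below 0.2 rad and horizontal distance between cabin_tower and plot4 below 0.014 m and angle between the x axis of cabin_tower and the x axis of plot4, either way round below 0.2 rad)) and z of cabin_small in the frame of plot1 between 0 and 0.006 m and angle between each of cabin_small, cabin_medium, cabin_large, cabin_tower's own z axis and vertical below 0.1 rad and linear speed of each of cabin_small, cabin_medium, cabin_large, cabin_tower below 0.01 m/s and z of cabin_medium in the frame of plot1 between 0 and 0.006 m and z of cabin_large in the frame of plot1 between 0 and 0.006 m and z of cabin_tower in the frame of plot1 between 0 and 0.006 m); the robot touches nothing.
It fails at once if the lowest cabin is knocked over (leans more than 0.6 rad) (angle between cabin_small's own z axis and vertical above 0.6 rad).
It fails at once if the second lowest cabin is knocked over (leans more than 0.6 rad) (angle between cabin_medium's own z axis and vertical above 0.6 rad).
It fails at once if the second tallest cabin is knocked over (leans more than 0.6 rad) (angle between cabin_large's own z axis and vertical above 0.6 rad).
It fails at once if the tallest cabin is knocked over (leans more than 0.6 rad) (angle between cabin_tower's own z axis and vertical above 0.6 rad).
It fails at once if the glue bottle is knocked over (leans more than 0.6 rad) (angle between glue's own z axis and vertical above 0.6 rad).
It also fails if it takes over 112 s, if anything falls off the work surface, if the arm or the gripper's body presses on something with over 40 N, if the wrist force passes 120 N, or if a joint passes its speed limit or range.

## Working session

There is one attempt and no reset: what is moved stays moved. The work goes in short steps, Python scripts to look and compute and a tool call to move; the robot and the scene stay as the last step left them, time stands still between calls to the robot, and variables do not carry over. Pictures are saved under pics/ and viewed, at most 14 in all, crops included, and the job is handed in when it is done.

Besides the shell and the picture viewer there is one more tool, called as name(argument=value, ...) on one line, values as JSON. carry_out: Moves the arm, as the interface text tells. Its arguments: {"type":"object","properties":{"deltas":{"type":"array"},"squeeze":{"type":"number"}},"required":["deltas"]}

```bash
mkdir -p pics; ls; cat > h.py <<'E'
import numpy as np, cv2
from plant import r
def K(c):
    f=192/np.tan(np.radians(c["fov_y"])/2); return f,c["cx"],c["cy"]
def cloud(name):
    c=r.get_calibration(name); im,d=r.capture(name); f,cx,cy=K(c)
    v,u=np.mgrid[:384,:512]; P=np.stack([(u-cx)/f*d,(v-cy)/f*d,d,np.ones_like(d)],-1)
    W=P@np.linalg.inv(np.array(c["view"])).T
    W=W[...,:3]; W[d==0]=np.nan
    return im,d,W,c
def save(im,p,s=1.5):
    cv2.imwrite(p,cv2.resize(im[...,::-1],None,fx=s,fy=s,interpolation=cv2.INTER_CUBIC))
E
python3 - <<'E'
from h import *
for n in("top","side"):
    im,d,W,c=cloud(n); save(im,f"pics/{n}0.png"); np.savez(f"{n}0.npz",im=im,W=W)
    print(n,c, (d>0).mean())
s=r.get_state(); print(s)
E
```

```text
pics
top {'fov_y': 52.69809417353488, 'cx': 254.9645790024178, 'cy': 192.27681807010967, 'view': array([[-0.01729874, -0.99982973, -0.00642363, -0.00316516],
       [-0.97524467,  0.01828919, -0.2203709 ,  0.56694047],
       [ 0.22045086,  0.00245247, -0.975395  ,  0.75568589],
       [ 0.        ,  0.        ,  0.        ,  1.        ]])} 0.9961751302083334
side {'fov_y': 44.377364459059, 'cx': 259.2031351554052, 'cy': 186.44775923409657, 'view': array([[-0.93287426, -0.35974482, -0.01814626,  0.50870316],
       [-0.16815762,  0.47950345, -0.8612778 ,  0.14283549],
       [ 0.31854142, -0.80041246, -0.50781026,  1.09547989],
       [ 0.        ,  0.        ,  0.        ,  1.        ]])} 0.995819091796875
{'time_s': 0.1, 'joints': array([-5.24772220e+01,  2.05881787e+01,  6.37530349e-01, -1.87345129e-02,
       -7.01341990e+01, -1.65062022e+01]), 'qd': array([-0.09580251, -0.05588529,  0.11751951,  0.0022205 , -0.04470099,
        0.00956283]), 'joint_torque': array([-1.54722653e-03, -5.84164774e+01,  2.93750435e+01,  7.01559395e+00,
        1.01078401e-02, -8.15171256e-05]), 'tcp_pos': array([ 0.24186687, -0.62963966,  0.18609236]), 'eef_rot': array([ 1.79913645e+02, -7.22256739e-03, -1.58989798e+02]), 'contact_force': array([-0.55391473,  0.78282893,  0.76906325]), 'moment': array([ 0.00780379, -0.05001929,  0.00674692]), 'gripper_force': 0.0, 'gripper_width': 0.088124747515031}
```

View pics/top0.png

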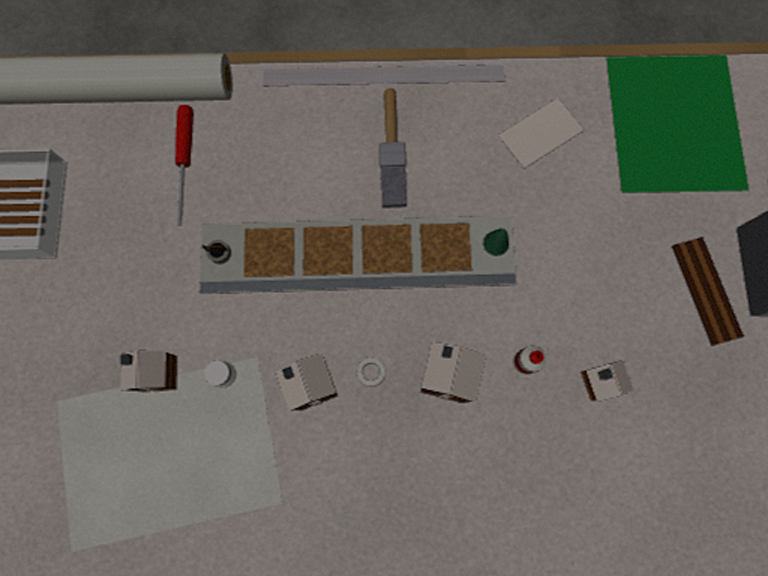

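View pics/side0.png

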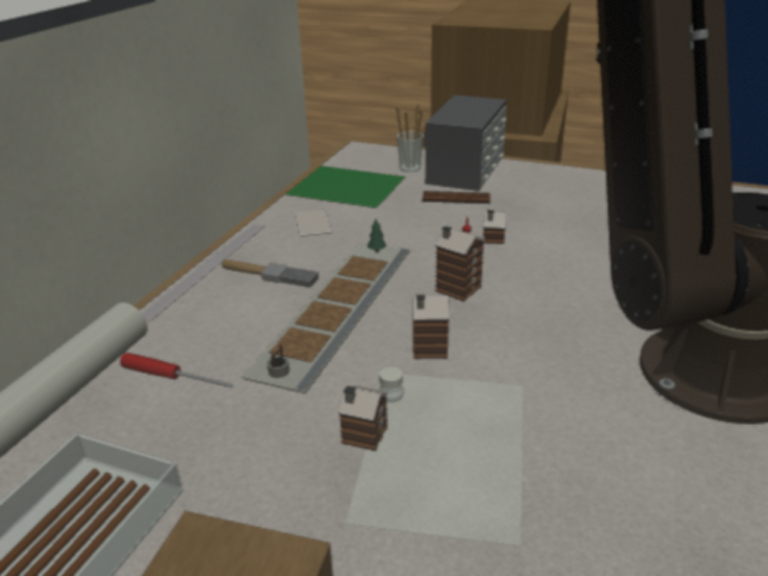

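The top view shows the board's well at left (218,250) and fir at right (497,240), with the plots between them at about (270,252), (328,250), (387,249) and (446,247). The cabins are at (148,370), (307,382), (453,372) and (606,381), the glue at (531,359), the jar at (219,373) and the tape at (371,372). The side view confirms the tower sits beyond the next-tallest cabin, with the small one farthest away by the glue.

```bash
cat > meas.py <<'E'
from h import *
from scipy import ndimage as ni
from scipy.optimize import least_squares
def roof(P,L,Wd):
    """gable fit: z=h-s*|n.(p-c)|; P roof points"""
    best=None
    m=np.median(P[:,:2],0)
    for t0 in np.arange(0,180,15):
        def g(q):
            t=q[0]; n=np.array([-np.sin(t),np.cos(t)])
            return (q[2]-q[3]*np.abs((P[:,:2]-m)@n-q[1])-P[:,2])*1000
        o=least_squares(g,[np.radians(t0),0,P[:,2].max(),.8],loss='soft_l1',f_scale=1.5,x_scale=[.1,.01,.01,.3])
        if best is None or o.cost<best.cost: best=o
    t,c,h,s=best.x; a=np.array([np.cos(t),np.sin(t)]); n=np.array([-a[1],a[0]])
    q=(P[:,:2]-m)@a; w=(P[:,:2]-m)@n
    lo,hi=np.percentile(q,[1.5,98.5]); wl,wh=np.percentile(w,[1.5,98.5])
    return dict(c=(m+a*(lo+hi)/2+n*c).round(4),cw=(m+a*(lo+hi)/2+n*(wl+wh)/2).round(4),ang=np.degrees(t).round(1)%180,h=round(h,4),s=round(s,2),L=round(hi-lo,4),W=round(wh-wl,4),cost=round(best.cost/len(P),2),n=len(P))
def clusters(W,zmin=.012,xr=(.25,.56),yr=(-.55,.5)):
    m=(W[...,2]>zmin)&(W[...,2]<.15)&(W[...,0]>xr[0])&(W[...,0]<xr[1])&(W[...,1]>yr[0])&(W[...,1]<yr[1])
    l,n=ni.label(m); 
    for i in range(1,n+1):
        if (l==i).sum()>40: yield l==i
E
python3 - <<'E'
from meas import *
for nm in("top","side"):
    D=np.load(nm+"0.npz"); W=D["W"]; im=D["im"].astype(int)
    print(nm,"table z",np.nanmedian(W[...,2][(abs(W[...,0]-.42)<.02)&(abs(W[...,1])<.3)]))
    for m in clusters(W):
        P=W[m]; v,u=np.nonzero(m); zt=np.percentile(P[:,2],99.5)
        print((u.mean()*1.5).round(),(v.mean()*1.5).round(),"n",m.sum(),"xy",P[:,:2].mean(0).round(3),P[:,:2].min(0).round(3),P[:,:2].max(0).round(3),"ztop",zt.round(4))
        if zt>.05:
            c=im[m]; R=P[(c.min(1)>105)]
            # roof: white, above eaves, no chimney
            R=R[R[:,2]>zt-.036]
            if len(R)>40: print("   ",roof(R,0,0))
    # plots
    hsv=cv2.cvtColor(D["im"],cv2.COLOR_RGB2HSV)
    k=(W[...,0]>.4)&(W[...,0]<.75)&(abs(W[...,1])<.3)
    cork=k&(hsv[...,1]>90)&(hsv[...,0]<25)&(W[...,2]<.03)
    l,n=ni.label(ni.binary_opening(ni.binary_closing(cork),iterations=2))
    for i in range(1,n+1):
        if (l==i).sum()>300:
            P=W[l==i]; rc=cv2.minAreaRect((P[:,:2]*1000).astype(np.float32)); print("cork",(l==i).sum(),P.mean(0).round(4),np.round(rc[0],1),np.round(rc[1],1),round(rc[2],1))
E
```

```text
top table z 0.0006982077572581513
452.0 373.0 n 1306 xy [ 0.444 -0.101] [ 0.408 -0.145] [ 0.485 -0.061] ztop 0.1321
    {'c': array([ 0.4468, -0.1024]), 'cw': array([ 0.4509, -0.0872]), 'ang': np.float64(165.1), 'h': np.float64(0.1228), 's': np.float64(0.55), 'L': np.float64(0.0588), 'W': np.float64(0.038), 'cost': np.float64(0.61), 'n': 539}
529.0 359.0 n 307 xy [ 0.464 -0.214] [ 0.448 -0.236] [ 0.482 -0.201] ztop 0.0938
    {'c': array([ 0.4626, -0.2132]), 'cw': array([ 0.4635, -0.2142]), 'ang': np.float64(41.6), 'h': np.float64(0.061), 's': np.float64(0.29), 'L': np.float64(0.0286), 'W': np.float64(0.0159), 'cost': np.float64(1.02), 'n': 59}
146.0 371.0 n 933 xy [0.457 0.31 ] [0.433 0.287] [0.485 0.349] ztop 0.0923
    {'c': array([0.4587, 0.319 ]), 'cw': array([0.458 , 0.3325]), 'ang': np.float64(2.8), 'h': np.float64(0.0827), 's': np.float64(0.68), 'L': np.float64(0.0476), 'W': np.float64(0.0303), 'cost': np.float64(0.41), 'n': 184}
305.0 383.0 n 1038 xy [0.436 0.091] [0.402 0.052] [0.474 0.133] ztop 0.1119
    {'c': array([0.4381, 0.092 ]), 'cw': array([0.4328, 0.1065]), 'ang':
[... 1295 characters left out ...]
0.0932]), 'cw': array([0.433 , 0.1062]), 'ang': np.float64(20.400000000000006), 'h': np.float64(0.1021), 's': np.float64(0.6), 'L': np.float64(0.0549), 'W': np.float64(0.0394), 'cost': np.float64(1.99), 'n': 339}
368.0 407.0 n 1335 xy [0.453 0.312] [0.432 0.207] [0.483 0.35 ] ztop 0.0913
    {'c': array([0.4588, 0.3178]), 'cw': array([0.4586, 0.3206]), 'ang': np.float64(2.1999999999999886), 'h': np.float64(0.0824), 's': np.float64(0.66), 'L': np.float64(0.0476), 'W': np.float64(0.0551), 'cost': np.float64(0.92), 'n': 394}
cork 322 [ 0.6412 -0.0165  0.0087] [641.3 -17.6] [71.5 72.6] 1.2
cork 387 [nan nan nan] [639.8  72. ] [74.2 71.8] 89.7
cork 435 [nan nan nan] [633.5 170.2] [71.3 94.5] 14.2
```

```bash
cat >> h.py <<'E'
from scipy.spatial.transform import Rotation as R
def delta(*targets, s=None):
    s=s or r.get_state(); p=s["tcp_pos"]; A=R.from_euler("xyz",s["eef_rot"],degrees=True)
    print("t",round(s["time_s"],2),"tcp",p.round(4),"rot",s["eef_rot"].round(2),"w",round(s["gripper_width"],4),"F",s["contact_force"].round(1),"j",s["joints"].round(0))
    for x,y,z,yaw in targets:
        B=R.from_euler("xyz",[180,0,yaw],degrees=True)
        print((A.inv().apply(np.array([x,y,z])-p)*1000).round(1).tolist(),(A.inv()*B).as_rotvec().round(4).tolist())
E
python3 - <<'E'
from meas import *
cab=dict(small=(.435,-.326,.064,44,46),medium=(.459,.3185,.084,50,52),large=(.438,.0925,.104,56,58),tower=(.446,-.102,.124,62,64))
for nm in("top","side"):
    D=np.load(nm+"0.npz"); W=D["W"]; hsv=cv2.cvtColor(D["im"],cv2.COLOR_RGB2HSV)
    for k,(x,y,h,L,w) in cab.items():
        m=(np.hypot(W[...,0]-x,W[...,1]-y)<.055)&(W[...,2]>h-.022)&(hsv[...,1]<60)
        if m.sum()>40: print(nm,k,roof(W[m],0,0))
    if nm=="top" or 1:
        k=(W[...,0]>.58)&(W[...,0]<.7)&(abs(W[...,1]-.025)<.2)
        cork=k&(hsv[...,1]>90)&(hsv[...,0]<25)&(W[...,2]<.03)&np.isfinite(W[...,2])
        l,n=ni.label(ni.binary_opening(cork,iterations=1))
        for i in range(1,n+1):
            if (l==i).sum()>150:
                P=W[l==i]; lo,hi=np.percentile(P,[1,99],axis=0); print("cork",(l==i).sum(),P.mean(0).round(4),((lo+hi)/2).round(4),(hi-lo).round(4))
delta((.435,-.326,.187,-75))
E
```

```text
top small {'c': array([ 0.4352, -0.3259]), 'cw': array([ 0.4351, -0.3255]), 'ang': np.float64(16.9), 'h': np.float64(0.063), 's': np.float64(0.76), 'L': np.float64(0.0424), 'W': np.float64(0.0509), 'cost': np.float64(2.73), 'n': 535}
top medium {'c': array([0.4582, 0.3187]), 'cw': array([0.4583, 0.3174]), 'ang': np.float64(4.0), 'h': np.float64(0.0831), 's': np.float64(0.66), 'L': np.float64(0.048), 'W': np.float64(0.0577), 'cost': np.float64(2.04), 'n': 717}
top large {'c': array([0.4375, 0.0927]), 'cw': array([0.4377, 0.0925]), 'ang': np.float64(20.900000000000006), 'h': np.float64(0.103), 's': np.float64(0.61), 'L': np.float64(0.0545), 'W': np.float64(0.0632), 'cost': np.float64(1.7), 'n': 935}
top tower {'c': array([ 0.4464, -0.1023]), 'cw': array([ 0.4464, -0.1023]), 'ang': np.float64(165.5), 'h': np.float64(0.123), 's': np.float64(0.55), 'L': np.float64(0.0598), 'W': np.float64(0.0692), 'cost': np.float64(1.42), 'n': 1177}
cork 1013 [ 0.6426 -0.1101  0.0088] [ 0.643  -0.1101  0.0087] [0.0741 0.073  0.007 ]
cork 1006 [ 0.6416 -0.0203  0.0089] [ 0.6421 -0.0204  0.0088] [0.0737 0.
[... 917 characters left out ...]
': array([ 0.4471, -0.094 ]), 'ang': np.float64(168.4), 'h': np.float64(0.1218), 's': np.float64(0.56), 'L': np.float64(0.0619), 'W': np.float64(0.0563), 'cost': np.float64(3.52), 'n': 325}
cork 267 [ 0.6422 -0.1065  0.0088] [ 0.6422 -0.1072  0.0087] [0.0683 0.0676 0.0064]
cork 324 [ 0.6411 -0.0167  0.0087] [ 0.6416 -0.0163  0.009 ] [0.0696 0.0686 0.0063]
cork 390 [0.6408 0.0732 0.0086] [0.6408 0.073  0.0086] [0.0693 0.0703 0.0061]
cork 437 [0.6377 0.1607 0.0086] [0.6399 0.1617 0.0087] [0.069  0.0682 0.0056]
t 0.1 tcp [ 0.2419 -0.6296  0.1861] rot [ 1.7991e+02 -1.0000e-02 -1.5899e+02] w 0.0881 F [-0.6  0.8  0.8] j [-52.  21.   1.  -0. -70. -17.]
[-289.2, 214.2, -0.6] [0.0013, 0.001, -1.4659]
```

carry_out(deltas=[[1, [-289, 214, 0], [0.001, 0.001, -1.483]], [1, [-289, 214, 0], [0.001, 0.001, -1.483]], [1, [-289, 214, 0], [0.001, 0.001, -1.483]], [1, [-289, 214, 0], [0.001, 0.001, -1.483]], [1, [-289, 214, 0], [0.001, 0.001, -1.483]], [1, [-289, 214, 0], [0.001, 0.001, -1.483]], [1, [-289, 214, 0], [0.001, 0.001, -1.483]], [1, [-289, 214, 0], [0.001, 0.001, -1.483]], [1, [-289, 214, 0], [0.001, 0.001, -1.483]], [1, [-289, 214, 0], [0.001, 0.001, -1.483]], [1, [-289, 214, 0], [0.001, 0.001, -1.483]], [1, [-289, 214, 0], [0.001, 0.001, -1.483]]])

```text
time_s: 1.3
tcp_pos: [0.4349, -0.3266, 0.1867]
eef_rot: [180.0, -0.1, -74.2]
contact_force: [-0.6, -0.1, 0.6]
gripper_width: 0.0878
gripper_force: 0.0
```

```bash
python3 - <<'E'
from meas import *
im,d,W,c=cloud("wrist"); save(im,"pics/w1.png")
hsv=cv2.cvtColor(im,cv2.COLOR_RGB2HSV)
m=(np.hypot(W[...,0]-.435,W[...,1]+.3255)<.05)&(W[...,2]>.042)&(W[...,2]<.08)&(hsv[...,1]<60)
print(m.sum()); 
if m.sum()>40: print(roof(W[m],0,0))
delta((.435,-.3255,.18,-74),(.435,-.3255,.018,-74))
E
```

```text
1560
{'c': array([ 0.4342, -0.3263]), 'cw': array([ 0.4344, -0.3268]), 'ang': np.float64(16.19999999999999), 'h': np.float64(0.0638), 's': np.float64(0.77), 'L': np.float64(0.0424), 'W': np.float64(0.0524), 'cost': np.float64(2.14), 'n': 1560}
t 1.35 tcp [ 0.4349 -0.3267  0.1868] rot [ 1.7999e+02 -6.0000e-02 -7.4240e+01] w 0.0878 F [-1.1  0.1  0.3] j [-16.   8. -16.   0. -66.  32.]
[-1.1, -0.5, 6.8] [0.0002, -0.001, -0.0042]
[-1.3, -0.5, 168.8] [0.0002, -0.001, -0.0042]
```

carry_out(deltas=[[1, [0, 0, 45], [0, 0, 0]], [1, [0, 0, 85], [0, 0, 0]], [1, [0, 0, 120], [0, 0, 0]], [1, [0, 0, 145], [0, 0, 0]], [1, [0, 0, 160], [0, 0, 0]], [1, [0, 0, 169], [0, 0, 0]], [1, [0, 0, 169], [0, 0, 0]], [0.6, [0, 0, 169], [0, 0, 0]], [0.4, [0, 0, 169], [0, 0, 0]], [0.3, [0, 0, 169], [0, 0, 0]], [0.3, [0, 0, 169], [0, 0, 0]], [0.3, [0, 0, 169], [0, 0, 0]]], squeeze=20)

```text
time_s: 2.55
tcp_pos: [0.4354, -0.3269, 0.0184]
eef_rot: [-180.0, -0.1, -74.0]
contact_force: [-0.0, -0.4, 0.9]
gripper_width: 0.0526
gripper_force: 0.0
```

carry_out(deltas=[[0.3, [0, 0, 0], [0, 0, 0]], [0.3, [0, 0, 0], [0, 0, 0]], [0.3, [0, 0, 0], [0, 0, 0]], [0.3, [0, 0, 0], [0, 0, 0]], [0.3, [0, 0, -10], [0, 0, 0]], [0.3, [0, 0, -30], [0, 0, 0]], [0.3, [0, 0, -60], [0, 0, 0]], [0.3, [0, 0, -95], [0, 0, 0]], [0.3, [0, 0, -130], [0, 0, 0]], [0.3, [0, 0, -160], [0, 0, 0]], [0.3, [0, 0, -175], [0, 0, 0]], [0.3, [0, 0, -175], [0, 0, 0]]])

```text
time_s: 3.75
tcp_pos: [0.4362, -0.3272, 0.1961]
eef_rot: [-179.8, -0.2, -74.0]
contact_force: [0.1, 0.6, -0.2]
gripper_width: 0.0431
gripper_force: 20.0
```

```bash
python3 - <<'E'
from h import *
delta((.6405,.160,.19,-89.5),(.6405,.160,.030,-89.5))
E
```

```text
t 3.75 tcp [ 0.4362 -0.3272  0.1961] rot [-179.78   -0.25  -74.  ] w 0.0431 F [ 0.1  0.6 -0.2] j [-16.   8. -15.   0. -67.  32.]
[-412.1, -330.7, 5.6] [-0.0044, -0.0038, 0.2705]
[-412.8, -330.1, 165.6] [-0.0044, -0.0038, 0.2705]
```

Gripped (43 mm, 20 N). Carrying it high across everything.

carry_out(deltas=[[0.3, [-16, -13, 0], [0, 0, 0.02]], [0.3, [-45, -36, 0], [0, 0, 0.05]], [0.3, [-84, -67, 0], [0, 0, 0.08]], [0.3, [-123, -99, 0], [0, 0, 0.11]], [0.3, [-162, -130, 0], [0, 0, 0.14]], [0.3, [-201, -161, 0], [0, 0, 0.16]], [0.3, [-240, -193, 0], [0, 0, 0.18]], [0.3, [-279, -224, 0], [0, 0, 0.2]], [0.3, [-318, -255, 0], [0, 0, 0.22]], [0.3, [-357, -286, 0], [-0.002, -0.002, 0.24]], [0.3, [-390, -312, 0], [-0.004, -0.004, 0.26]], [0.3, [-412, -330, 5], [-0.004, -0.004, 0.27]]])

```text
time_s: 4.95
tcp_pos: [0.6392, 0.163, 0.1864]
eef_rot: [179.7, 0.1, -89.4]
contact_force: [0.2, -0.2, -1.1]
gripper_width: 0.0431
gripper_force: 20.0
```

```bash
python3 - <<'E'
from h import *
delta((.6405,.160,.031,-89.5))
E
```

```text
t 4.95 tcp [0.6392 0.163  0.1864] rot [ 1.7971e+02  1.1000e-01 -8.9440e+01] w 0.0431 F [ 0.2 -0.2 -1.1] j [ 31.  19.  -1.  -0. -70. -30.]
[3.3, -2.1, 155.4] [0.0051, 0.0019, 0.001]
```

carry_out(deltas=[[0.3, [3, -2, 20], [0.005, 0.002, 0]], [0.3, [3, -2, 50], [0.005, 0.002, 0]], [0.3, [3, -2, 85], [0.005, 0.002, 0]], [0.3, [3, -2, 115], [0.005, 0.002, 0]], [0.3, [3, -2, 135], [0.005, 0.002, 0]], [0.3, [3, -2, 145], [0.005, 0.002, 0]], [0.3, [3, -2, 150], [0.005, 0.002, 0]], [0.3, [3, -2, 153], [0.005, 0.002, 0]], [0.3, [3, -2, 156], [0.005, 0.002, 0]], [0.3, [3, -2, 157], [0.005, 0.002, 0]], [0.3, [3, -2, 157], [0.005, 0.002, 0]]])

```text
time_s: 6.05
tcp_pos: [0.6405, 0.1578, 0.031]
eef_rot: [-179.9, 0.0, -89.5]
contact_force: [-1.7, 0.3, -0.4]
gripper_width: 0.043
gripper_force: 20.0
```

carry_out(deltas=[[0.3, [-2, 0, 1], [0, 0, 0]], [0.3, [-2, 0, 2], [0, 0, 0]], [0.3, [-2, 0, 3], [0, 0, 0]], [0.3, [-2, 0, 3], [0, 0, 0]], [0.6, [-2, 0, 3], [0, 0, 0]], [0.9, [-2, 0, 3], [0, 0, 0]], [1, [-2, 0, 3], [0, 0, 0]], [1, [-2, 0, 3], [0, 0, 0]], [1, [-2, 0, 3], [0, 0, 0]], [1, [-2, 0, 3], [0, 0, 0]], [1, [-2, 0, 3], [0, 0, 0]]])

```text
time_s: 7.15
tcp_pos: [0.6402, 0.1596, 0.0274]
eef_rot: [-179.9, 0.0, -89.5]
contact_force: [0.3, 0.0, 0.4]
gripper_width: 0.087
gripper_force: 0.0
```

carry_out(deltas=[[1, [0, 0, -15], [0, 0, 0]], [1, [0, 0, -45], [0, 0, 0]], [1, [0, 0, -90], [0, 0, 0]], [1, [0, 0, -130], [0, 0, 0]], [1, [0, 0, -150], [0, 0, 0]], [1, [0, 0, -150], [0, 0, 0]]])

```text
time_s: 7.75
tcp_pos: [0.6423, 0.1603, 0.1833]
eef_rot: [-179.5, 0.2, -89.5]
contact_force: [-0.8, -0.6, 0.1]
gripper_width: 0.0877
gripper_force: 0.0
```

```bash
python3 - <<'E'
from meas import *
im,d,W,c=cloud("wrist"); save(im,"pics/w2.png",1)
hsv=cv2.cvtColor(im,cv2.COLOR_RGB2HSV)
m=(np.hypot(W[...,0]-.6405,W[...,1]-.16)<.05)&(W[...,2]>.053)&(W[...,2]<.08)&(hsv[...,1]<60)
print(m.sum(),roof(W[m],0,0))
delta((.4585,.3187,.187,-85.5))
E
```

```text
1487 {'c': array([0.6392, 0.1596]), 'cw': array([0.6392, 0.1586]), 'ang': np.float64(0.0), 'h': np.float64(0.0724), 's': np.float64(0.75), 'L': np.float64(0.0425), 'W': np.float64(0.0478), 'cost': np.float64(1.15), 'n': 1487}
t 7.8 tcp [0.6411 0.1601 0.1807] rot [-1.7971e+02  1.3000e-01 -8.9480e+01] w 0.0874 F [ 0.4  0.6 -0.4] j [ 31.  19.  -2.   0. -68. -30.]
[-160.3, 181.1, -6.9] [-0.0052, 0.0022, -0.0694]
```

carry_out(deltas=[[1, [-160, 181, -4], [-0.004, 0.002, -0.07]], [1, [-160, 181, -4], [-0.004, 0.002, -0.07]], [1, [-160, 181, -4], [-0.004, 0.002, -0.07]], [1, [-160, 181, -4], [-0.004, 0.002, -0.07]], [1, [-160, 181, -4], [-0.004, 0.002, -0.07]], [1, [-160, 181, -4], [-0.004, 0.002, -0.07]], [1, [-160, 181, -4], [-0.004, 0.002, -0.07]], [1, [-160, 181, -4], [-0.004, 0.002, -0.07]]])

```text
time_s: 8.6
tcp_pos: [0.4578, 0.3174, 0.1809]
eef_rot: [179.8, -0.1, -85.5]
contact_force: [0.0, -0.1, -0.4]
gripper_width: 0.0879
gripper_force: 0.0
```

```bash
cat > look.py <<'E'
from meas import *
def look(x,y,h,z,off,dx=0):
    """refine cabin at x,y (ridge height h above table) and print delta to grasp"""
    im,d,W,c=cloud("wrist"); hsv=cv2.cvtColor(im,cv2.COLOR_RGB2HSV)
    m=(np.hypot(W[...,0]-x,W[...,1]-y)<.056)&(W[...,2]>h-.022)&(W[...,2]<h+.015)&(hsv[...,1]<60)
    q=roof(W[m],0,0); print(q); yaw=((q["ang"]+90)%180)-180 if off else -89.5
    x,y=(q["c"]+q["cw"])/2 if off else (x,y); 
    if off: delta((x,y,z,yaw))
E
python3 -c "
from look import *
look(.4585,.3187,.084,.038,1)"
```

```text
{'c': array([0.4579, 0.3181]), 'cw': array([0.4579, 0.3175]), 'ang': np.float64(3.8), 'h': np.float64(0.0835), 's': np.float64(0.68), 'L': np.float64(0.0483), 'W': np.float64(0.058), 'cost': np.float64(1.79), 'n': 2297}
t 8.65 tcp [0.4581 0.3172 0.1809] rot [ 1.7979e+02 -1.4000e-01 -8.5530e+01] w 0.0877 F [ 1.3 -0.5 -0.4] j [ 55.  10. -15.  -0. -66. -50.]
[-1.0, -0.4, 142.9] [0.0037, -0.0025, 0.0116]
```

carry_out(deltas=[[1, [-1, 0, 40], [0.003, -0.002, 0.01]], [1, [-1, 0, 75], [0.003, -0.002, 0.01]], [1, [-1, 0, 105], [0.003, -0.002, 0.01]], [1, [-1, 0, 128], [0.003, -0.002, 0.01]], [1, [-1, 0, 140], [0.003, -0.002, 0.01]], [1, [-1, 0, 143], [0.003, -0.002, 0.01]], [0.6, [-1, 0, 143], [0.003, -0.002, 0.01]], [0.4, [-1, 0, 143], [0.003, -0.002, 0.01]], [0.4, [-1, 0, 143], [0.003, -0.002, 0.01]], [0.4, [-1, 0, 143], [0.003, -0.002, 0.01]], [0.4, [-1, 0, 143], [0.003, -0.002, 0.01]], [0.4, [-1, 0, 143], [0.003, -0.002, 0.01]]])

```text
time_s: 9.85
tcp_pos: [0.4575, 0.3191, 0.0388]
eef_rot: [-180.0, 0.1, -86.0]
contact_force: [0.2, 1.0, 1.8]
gripper_width: 0.0491
gripper_force: 20.0
```

carry_out(deltas=[[0.4, [0, 0, 0], [0, 0, 0]], [0.4, [0, 0, 0], [0, 0, 0]], [0.4, [0, 0, 0], [0, 0, 0]], [0.4, [0, 0, 0], [0, 0, 0]]])

```text
time_s: 10.25
tcp_pos: [0.4575, 0.319, 0.0387]
eef_rot: [-180.0, 0.0, -86.0]
contact_force: [1.8, 0.3, 6.2]
gripper_width: 0.0491
gripper_force: 20.0
```

carry_out(deltas=[[0.4, [0, 0, -5], [0, 0, 0]], [0.4, [0, 0, -18], [0, 0, 0]], [0.4, [0, 0, -40], [0, 0, 0]], [0.4, [0, 0, -70], [0, 0, 0]], [0.4, [0, 0, -100], [0, 0, 0]], [0.4, [0, 0, -118], [0, 0, 0]], [0.4, [0, 0, -120], [0, 0, 0]], [0.4, [0, 0, -120], [0, 0, 0]]])

```text
time_s: 11.05
tcp_pos: [0.4568, 0.3186, 0.1587]
eef_rot: [180.0, 0.1, -86.1]
contact_force: [-0.3, 0.0, -1.7]
gripper_width: 0.0489
gripper_force: 20.0
```

```bash
python3 - <<'E'
from h import *
delta((.6413,.070,.155,-89.5),(.6413,.070,.0478,-89.5))
E
```

```text
t 11.05 tcp [0.4568 0.3186 0.1587] rot [ 1.7999e+02  6.0000e-02 -8.6060e+01] w 0.0489 F [-0.3  0.  -1.7] j [ 55.  11. -17.  -0. -63. -51.]
[260.7, -167.0, 3.4] [0.0002, 0.0011, 0.06]
[260.8, -167.0, 110.6] [0.0002, 0.0011, 0.06]
```

carry_out(deltas=[[0.4, [10, -6, 0], [0, 0, 0.01]], [0.4, [31, -20, 0], [0, 0, 0.02]], [0.4, [62, -40, 0], [0, 0, 0.03]], [0.4, [94, -60, 0], [0, 0, 0.04]], [0.4, [125, -80, 0], [0, 0, 0.05]], [0.4, [157, -100, 0], [0, 0, 0.06]], [0.4, [188, -120, 0], [0, 0, 0.06]], [0.4, [219, -140, 0], [0, 0, 0.06]], [0.4, [245, -157, 0], [0, 0, 0.06]], [0.4, [258, -165, 0], [0, 0, 0.06]], [0.4, [261, -167, 2], [0, 0, 0.06]], [0.4, [261, -167, 4], [0, 0, 0.06]]])

```text
time_s: 12.25
tcp_pos: [0.6412, 0.0692, 0.153]
eef_rot: [179.9, -0.0, -89.6]
contact_force: [-0.5, -0.0, -1.4]
gripper_width: 0.049
gripper_force: 20.0
```

```bash
python3 - <<'E'
from h import *
delta((.6413,.070,.0485,-89.5))
E
```

```text
t 12.25 tcp [0.6412 0.0692 0.153 ] rot [ 1.7989e+02 -1.0000e-02 -8.9560e+01] w 0.049 F [-0.5 -0.  -1.4] j [ 23.  19.  -6.  -0. -65. -23.]
[-0.8, -0.3, 104.5] [0.0019, -0.0002, -0.001]
```

carry_out(deltas=[[0.4, [-1, 0, 15], [0.002, 0, 0]], [0.4, [-1, 0, 40], [0.002, 0, 0]], [0.4, [-1, 0, 65], [0.002, 0, 0]], [0.4, [-1, 0, 83], [0.002, 0, 0]], [0.4, [-1, 0, 93], [0.002, 0, 0]], [0.4, [-1, 0, 98], [0.002, 0, 0]], [0.4, [-1, 0, 101], [0.002, 0, 0]], [0.4, [-1, 0, 102], [0.002, 0, 0]], [0.4, [-1, 0, 103], [0.002, 0, 0]], [0.4, [-1, 0, 103], [0.002, 0, 0]]])

```text
time_s: 13.25
tcp_pos: [0.642, 0.0709, 0.0518]
eef_rot: [-179.8, 0.0, -89.5]
contact_force: [0.7, 0.1, -1.0]
gripper_width: 0.0489
gripper_force: 20.0
```

carry_out(deltas=[[0.4, [0, 0, 1], [-0.002, 0, 0]], [0.4, [0, 0, 2], [-0.002, 0, 0]], [0.4, [0, 0, 3], [-0.002, 0, 0]], [0.4, [0, 0, 3.5], [-0.002, 0, 0]], [0.4, [0, 0, 3.5], [-0.002, 0, 0]], [0.7, [0, 0, 3.5], [-0.002, 0, 0]], [0.9, [0, 0, 3.5], [-0.002, 0, 0]], [1, [0, 0, 3.5], [-0.002, 0, 0]], [1, [0, 0, 3.5], [-0.002, 0, 0]], [1, [0, 0, 3.5], [-0.002, 0, 0]], [1, [0, 0, 3.5], [-0.002, 0, 0]]])

```text
time_s: 14.35
tcp_pos: [0.6417, 0.0708, 0.0477]
eef_rot: [180.0, 0.0, -89.5]
contact_force: [-0.3, -0.2, 0.1]
gripper_width: 0.0865
gripper_force: 0.0
```

carry_out(deltas=[[1, [0, 0, -15], [0, 0, 0]], [1, [0, 0, -45], [0, 0, 0]], [1, [0, 0, -85], [0, 0, 0]], [1, [0, 0, -125], [0, 0, 0]], [1, [0, 0, -145], [0, 0, 0]], [1, [0, 0, -145], [0, 0, 0]]])

```text
time_s: 14.95
tcp_pos: [0.6438, 0.0712, 0.197]
eef_rot: [-179.6, 0.1, -89.5]
contact_force: [1.0, -0.5, -0.4]
gripper_width: 0.0879
gripper_force: 0.0
```

```bash
python3 - <<'E'
from look import *
look(.6413,.07,.093,0,0)
delta((.438,.093,.195,-69))
E
```

```text
{'c': array([0.6419, 0.0696]), 'cw': array([0.6419, 0.0691]), 'ang': np.float64(0.5), 'h': np.float64(0.0925), 's': np.float64(0.68), 'L': np.float64(0.0485), 'W': np.float64(0.058), 'cost': np.float64(1.77), 'n': 2212}
t 15.0 tcp [0.6426 0.0711 0.1946] rot [-1.7982e+02  9.0000e-02 -8.9480e+01] w 0.0874 F [-0.7  0.4 -1.1] j [ 24.  18.  -3.  -0. -70. -23.]
[-23.7, 204.3, -1.0] [-0.0033, 0.001, -0.3575]
```

Medium is placed well. Next, the large one.

carry_out(deltas=[[1, [-24, 204, -1], [-0.002, 0.001, -0.357]], [1, [-24, 204, -1], [-0.002, 0.001, -0.357]], [1, [-24, 204, -1], [-0.002, 0.001, -0.357]], [1, [-24, 204, -1], [-0.002, 0.001, -0.357]], [1, [-24, 204, -1], [-0.002, 0.001, -0.357]], [1, [-24, 204, -1], [-0.002, 0.001, -0.357]], [1, [-24, 204, -1], [-0.002, 0.001, -0.357]], [1, [-24, 204, -1], [-0.002, 0.001, -0.357]]])

```text
time_s: 15.8
tcp_pos: [0.4383, 0.0929, 0.1932]
eef_rot: [179.8, -0.0, -69.1]
contact_force: [0.1, -0.5, 0.2]
gripper_width: 0.0877
gripper_force: 0.0
```

```bash
python3 -c "
from look import *
look(.438,.093,.104,.059,1)"
```

```text
{'c': array([0.4369, 0.0922]), 'cw': array([0.4371, 0.0918]), 'ang': np.float64(20.8), 'h': np.float64(0.1035), 's': np.float64(0.62), 'L': np.float64(0.0539), 'W': np.float64(0.0636), 'cost': np.float64(1.4), 'n': 2973}
t 15.85 tcp [0.4382 0.0929 0.1931] rot [ 1.798e+02 -4.000e-02 -6.908e+01] w 0.0877 F [ 0.8  0.5 -0.7] j [ 37.  -2. -26.  -0. -66. -16.]
[0.3, 1.0, 134.1] [0.0036, -0.0008, 0.0021]
```

carry_out(deltas=[[1, [0, 1, 35], [0.003, 0, 0.002]], [1, [0, 1, 68], [0.003, 0, 0.002]], [1, [0, 1, 98], [0.003, 0, 0.002]], [1, [0, 1, 120], [0.003, 0, 0.002]], [1, [0, 1, 131], [0.003, 0, 0.002]], [1, [0, 1, 134], [0.003, 0, 0.002]], [0.6, [0, 1, 134], [0.003, 0, 0.002]], [0.5, [0, 1, 134], [0.003, 0, 0.002]], [0.5, [0, 1, 134], [0.003, 0, 0.002]], [0.5, [0, 1, 134], [0.003, 0, 0.002]], [0.5, [0, 1, 134], [0.003, 0, 0.002]], [0.5, [0, 1, 134], [0.003, 0, 0.002]]])

```text
time_s: 17.05
tcp_pos: [0.4371, 0.0929, 0.0604]
eef_rot: [-179.9, -0.0, -69.1]
contact_force: [1.0, 0.1, 2.1]
gripper_width: 0.0543
gripper_force: 20.0
```

carry_out(deltas=[[0.5, [0, 0, 0], [0, 0, 0]], [0.5, [0, 0, 0], [0, 0, 0]], [0.5, [0, 0, 0], [0, 0, 0]]])

```text
time_s: 17.35
tcp_pos: [0.4371, 0.0928, 0.0602]
eef_rot: [-179.9, -0.0, -69.1]
contact_force: [2.1, 1.1, 5.7]
gripper_width: 0.0542
gripper_force: 20.0
```

carry_out(deltas=[[0.5, [0, 0, -5], [0, 0, 0]], [0.5, [0, 0, -18], [0, 0, 0]], [0.5, [0, 0, -38], [0, 0, 0]], [0.5, [0, 0, -58], [0, 0, 0]], [0.5, [0, 0, -68], [0, 0, 0]], [0.5, [0, 0, -70], [0, 0, 0]], [0.5, [0, 0, -70], [0, 0, 0]]])

```text
time_s: 18.05
tcp_pos: [0.4357, 0.0923, 0.1292]
eef_rot: [-180.0, -0.0, -69.2]
contact_force: [-0.8, -0.0, -1.4]
gripper_width: 0.0541
gripper_force: 20.0
```

```bash
python3 - <<'E'
from h import *
delta((.642,-.020,.13,-89.5))
E
```

```text
t 18.05 tcp [0.4357 0.0923 0.1292] rot [-180.     -0.    -69.16] w 0.0541 F [-0.8 -0.  -1.4] j [ 37.   1. -32.   0. -57. -17.]
[178.3, -152.8, -0.8] [-0.0001, -0.0001, 0.355]
```

carry_out(deltas=[[0.5, [12, -3, 0], [0, 0, 0.04]], [0.5, [38, -11, 0], [0, 0, 0.1]], [0.5, [70, -20, 0], [0, 0, 0.18]], [0.5, [102, -29, 0], [0, 0, 0.26]], [0.5, [128, -37, 0], [0, 0, 0.32]], [0.5, [139, -50, 0], [0, 0, 0.355]], [0.5, [148, -74, 0], [0, 0, 0.355]], [0.5, [158, -101, 0], [0, 0, 0.355]], [0.5, [168, -126, 0], [0, 0, 0.355]], [0.5, [175, -145, 0], [0, 0, 0.355]], [0.5, [178, -153, 0], [0, 0, 0.355]], [0.5, [178, -153, 0], [0, 0, 0.355]]])

```text
time_s: 19.25
tcp_pos: [0.6423, -0.0196, 0.1279]
eef_rot: [179.9, -0.0, -89.5]
contact_force: [-0.8, 0.4, -1.6]
gripper_width: 0.0539
gripper_force: 20.0
```

```bash
python3 - <<'E'
from h import *
delta((.642,-.020,.0692,-89.5))
E
```

```text
t 19.25 tcp [ 0.6423 -0.0196  0.1279] rot [ 1.7988e+02 -3.0000e-02 -8.9510e+01] w 0.0539 F [-0.8  0.4 -1.6] j [ 16.  20.  -8.  -0. -62. -15.]
[0.4, 0.2, 58.7] [0.0021, -0.0005, -0.0002]
```

carry_out(deltas=[[0.5, [0, 0, 10], [0.002, 0, 0]], [0.5, [0, 0, 26], [0.002, 0, 0]], [0.5, [0, 0, 40], [0.002, 0, 0]], [0.5, [0, 0, 49], [0.002, 0, 0]], [0.5, [0, 0, 53], [0.002, 0, 0]], [0.5, [0, 0, 55], [0.002, 0, 0]], [0.5, [0, 0, 56], [0.002, 0, 0]], [0.5, [0, 0, 57], [0.002, 0, 0]], [0.5, [0, 0, 58], [0.002, 0, 0]], [0.5, [0, 0, 58], [0.002, 0, 0]], [0.5, [0, 0, 58], [0.002, 0, 0]]])

```text
time_s: 20.35
tcp_pos: [0.6428, -0.0194, 0.0722]
eef_rot: [-179.8, 0.0, -89.5]
contact_force: [0.4, -0.5, -1.8]
gripper_width: 0.0545
gripper_force: 20.0
```

carry_out(deltas=[[0.5, [0, 0, 1], [-0.002, 0, 0]], [0.5, [0, 0, 2], [-0.002, 0, 0]], [0.5, [0, 0, 2.5], [-0.002, 0, 0]], [0.5, [0, 0, 2.5], [-0.002, 0, 0]], [0.7, [0, 0, 2.5], [-0.002, 0, 0]], [0.9, [0, 0, 2.5], [-0.002, 0, 0]], [1, [0, 0, 2.5], [-0.002, 0, 0]], [1, [0, 0, 2.5], [-0.002, 0, 0]], [1, [0, 0, 2.5], [-0.002, 0, 0]], [1, [0, 0, 2.5], [-0.002, 0, 0]]])

```text
time_s: 21.35
tcp_pos: [0.6427, -0.0194, 0.0695]
eef_rot: [-179.9, -0.0, -89.5]
contact_force: [0.2, 0.4, -0.0]
gripper_width: 0.0869
gripper_force: 0.0
```

carry_out(deltas=[[1, [0, 0, -15], [0, 0, 0]], [1, [0, 0, -45], [0, 0, 0]], [1, [0, 0, -85], [0, 0, 0]], [1, [0, 0, -120], [0, 0, 0]], [1, [0, 0, -140], [0, 0, 0]], [1, [0, 0, -140], [0, 0, 0]]])

```text
time_s: 21.95
tcp_pos: [0.6445, -0.0193, 0.2136]
eef_rot: [-179.6, 0.0, -89.5]
contact_force: [0.8, -0.8, 0.4]
gripper_width: 0.0878
gripper_force: 0.0
```

```bash
python3 - <<'E'
from look import *
look(.642,-.02,.113,0,0)
delta((.446,-.102,.21,-105))
E
```

```text
{'c': array([ 0.6424, -0.0207]), 'cw': array([ 0.6424, -0.0211]), 'ang': np.float64(0.6), 'h': np.float64(0.1124), 's': np.float64(0.61), 'L': np.float64(0.054), 'W': np.float64(0.0641), 'cost': np.float64(1.37), 'n': 2788}
t 22.0 tcp [ 0.6434 -0.0192  0.2113] rot [-1.7976e+02  4.0000e-02 -8.9480e+01] w 0.0877 F [ 0.3  0.2 -0.4] j [ 16.  17.  -2.   0. -71. -15.]
[81.0, 198.1, 0.4] [-0.0041, 0.0013, 0.2709]
```

carry_out(deltas=[[1, [81, 198, 0], [-0.003, 0.001, 0.27]], [1, [81, 198, 0], [-0.003, 0.001, 0.27]], [1, [81, 198, 0], [-0.003, 0.001, 0.27]], [1, [81, 198, 0], [-0.003, 0.001, 0.27]], [1, [81, 198, 0], [-0.003, 0.001, 0.27]], [1, [81, 198, 0], [-0.003, 0.001, 0.27]], [1, [81, 198, 0], [-0.003, 0.001, 0.27]], [1, [81, 198, 0], [-0.003, 0.001, 0.27]]])

```text
time_s: 22.8
tcp_pos: [0.4461, -0.1019, 0.2088]
eef_rot: [179.8, -0.1, -104.9]
contact_force: [-0.0, 0.0, -0.2]
gripper_width: 0.0879
gripper_force: 0.0
```

```bash
python3 -c "
from look import *
look(.446,-.102,.124,.079,1)"
```

```text
{'c': array([ 0.446 , -0.1027]), 'cw': array([ 0.4459, -0.1032]), 'ang': np.float64(165.4), 'h': np.float64(0.1233), 's': np.float64(0.56), 'L': np.float64(0.0598), 'W': np.float64(0.0696), 'cost': np.float64(1.2), 'n': 3694}
t 22.85 tcp [ 0.4461 -0.1018  0.2087] rot [ 1.7983e+02 -9.0000e-02 -1.0494e+02] w 0.0877 F [-0.3  1.3  0.3] j [ 12.  -1. -23.   0. -68. -27.]
[0.9, -0.6, 129.7] [0.003, -0.0016, -0.0059]
```

carry_out(deltas=[[1, [1, 0, 30], [0.003, -0.001, -0.006]], [1, [1, 0, 60], [0.003, -0.001, -0.006]], [1, [1, 0, 90], [0.003, -0.001, -0.006]], [1, [1, 0, 114], [0.003, -0.001, -0.006]], [1, [1, 0, 126], [0.003, -0.001, -0.006]], [1, [1, 0, 130], [0.003, -0.001, -0.006]], [0.7, [1, 0, 130], [0.003, -0.001, -0.006]], [0.6, [1, 0, 130], [0.003, -0.001, -0.006]], [0.55, [1, 0, 130], [0.003, -0.001, -0.006]], [0.55, [1, 0, 130], [0.003, -0.001, -0.006]], [0.55, [1, 0, 130], [0.003, -0.001, -0.006]], [0.55, [1, 0, 130], [0.003, -0.001, -0.006]]])

```text
time_s: 24.05
tcp_pos: [0.4457, -0.1032, 0.08]
eef_rot: [-179.8, 0.0, -104.6]
contact_force: [2.2, -0.2, 2.8]
gripper_width: 0.0604
gripper_force: 20.0
```

carry_out(deltas=[[0.55, [0, 0, 0], [0, 0, 0]], [0.55, [0, 0, 0], [0, 0, 0]], [0.55, [0, 0, 0], [0, 0, 0]]])

```text
time_s: 24.35
tcp_pos: [0.4458, -0.1032, 0.0799]
eef_rot: [-179.8, 0.0, -104.6]
contact_force: [3.0, -0.7, 5.6]
gripper_width: 0.0609
gripper_force: 20.0
```

carry_out(deltas=[[0.55, [0, 0, -5], [0, 0, 0]], [0.55, [0, 0, -18], [0, 0, 0]], [0.55, [0, 0, -35], [0, 0, 0]], [0.55, [0, 0, -45], [0, 0, 0]], [0.55, [0, 0, -50], [0, 0, 0]], [0.55, [0, 0, -50], [0, 0, 0]]])

```text
time_s: 24.95
tcp_pos: [0.4446, -0.1032, 0.1295]
eef_rot: [-179.9, 0.0, -104.6]
contact_force: [0.5, -0.0, -2.1]
gripper_width: 0.0603
gripper_force: 20.0
```

```bash
python3 - <<'E'
from h import *
delta((.643,-.110,.129,-89.5))
E
```

```text
t 24.95 tcp [ 0.4446 -0.1032  0.1295] rot [-1.7993e+02  1.0000e-02 -1.0462e+02] w 0.0603 F [ 0.5 -0.  -2.1] j [ 12.   2. -31.   0. -57. -26.]
[-43.5, -193.7, 0.7] [-0.0013, 0.0, -0.2639]
```

carry_out(deltas=[[0.55, [-3, -12, 0], [0, 0, -0.06]], [0.55, [-8, -34, 0], [0, 0, -0.14]], [0.55, [-14, -60, 0], [0, 0, -0.22]], [0.55, [-20, -88, 0], [0, 0, -0.264]], [0.55, [-26, -116, 0], [0, 0, -0.264]], [0.55, [-32, -144, 0], [0, 0, -0.264]], [0.55, [-38, -170, 0], [0, 0, -0.264]], [0.55, [-42, -187, 0], [0, 0, -0.264]], [0.55, [-43, -193, 0], [0, 0, -0.264]], [0.55, [-43, -194, 0], [0, 0, -0.264]], [0.55, [-43, -194, 0], [0, 0, -0.264]]])

```text
time_s: 26.05
tcp_pos: [0.6423, -0.1106, 0.1287]
eef_rot: [180.0, -0.0, -89.5]
contact_force: [-0.0, 0.1, -2.1]
gripper_width: 0.0603
gripper_force: 20.0
```

```bash
python3 - <<'E'
from h import *
delta((.643,-.110,.0889,-89.5))
E
```

```text
t 26.05 tcp [ 0.6423 -0.1106  0.1287] rot [ 1.7996e+02 -2.0000e-02 -8.9500e+01] w 0.0603 F [-0.   0.1 -2.1] j [  7.  21.  -7.   0. -62.  -7.]
[-0.6, -0.8, 39.8] [0.0007, -0.0003, 0.0]
```

carry_out(deltas=[[0.55, [0, -0.5, 8], [0.001, 0, 0]], [0.55, [0, -0.5, 20], [0.001, 0, 0]], [0.55, [0, -0.5, 30], [0.001, 0, 0]], [0.55, [0, -0.5, 35], [0.001, 0, 0]], [0.55, [0, -0.5, 37], [0.001, 0, 0]], [0.55, [0, -0.5, 38], [0.001, 0, 0]], [0.55, [0, -0.5, 38.5], [0.001, 0, 0]], [0.55, [0, -0.5, 39], [0.001, 0, 0]], [0.55, [0, -0.5, 39], [0.001, 0, 0]]])

```text
time_s: 26.95
tcp_pos: [0.644, -0.1106, 0.0907]
eef_rot: [-179.9, -0.0, -89.5]
contact_force: [-0.6, 0.6, -1.6]
gripper_width: 0.0606
gripper_force: 20.0
```

carry_out(deltas=[[0.55, [0, 0, 1], [0, 0, 0]], [0.55, [0, 0, 1.5], [0, 0, 0]], [0.55, [0, 0, 1.5], [0, 0, 0]], [0.55, [0, 0, 1.5], [0, 0, 0]], [0.75, [0, 0, 1.5], [0, 0, 0]], [0.9, [0, 0, 1.5], [0, 0, 0]], [1, [0, 0, 1.5], [0, 0, 0]], [1, [0, 0, 1.5], [0, 0, 0]], [1, [0, 0, 1.5], [0, 0, 0]], [1, [0, 0, 1.5], [0, 0, 0]]])

```text
time_s: 27.95
tcp_pos: [0.6438, -0.1106, 0.089]
eef_rot: [-179.9, -0.0, -89.5]
contact_force: [-0.3, 0.3, 0.4]
gripper_width: 0.0875
gripper_force: 0.0
```

carry_out(deltas=[[1, [0, 0, -15], [0, 0, 0]], [1, [0, 0, -45], [0, 0, 0]], [1, [0, 0, -85], [0, 0, 0]], [1, [0, 0, -120], [0, 0, 0]], [1, [0, 0, -130], [0, 0, 0]], [1, [0, 0, -130], [0, 0, 0]], [1, [0, 50, -130], [0, 0, 0]], [1, [0, 100, -130], [0, 0, 0]], [1, [0, 150, -130], [0, 0, 0]], [1, [0, 200, -130], [0, 0, 0]], [1, [0, 230, -130], [0, 0, 0]], [1, [0, 230, -130], [0, 0, 0]]])

```text
time_s: 29.15
tcp_pos: [0.4094, -0.1127, 0.2176]
eef_rot: [-179.9, 0.0, -89.5]
contact_force: [1.1, -0.1, 0.7]
gripper_width: 0.0876
gripper_force: 0.0
```

```bash
python3 - <<'E'
from meas import *
im,d,W,c=cloud("top"); save(im,"pics/top_end.png"); hsv=cv2.cvtColor(im,cv2.COLOR_RGB2HSV)
im2=cloud("side")[0]; save(im2,"pics/side_end.png")
for x,y,h in((.6405,.16,.073),(.6413,.07,.093),(.642,-.02,.113),(.643,-.11,.133)):
    m=(np.hypot(W[...,0]-x,W[...,1]-y)<.05)&(W[...,2]>h-.022)&(W[...,2]<h+.012)&(hsv[...,1]<60)
    print(m.sum(), roof(W[m],0,0) if m.sum()>40 else "")
E
```

```text
484 {'c': array([0.6387, 0.1603]), 'cw': array([0.6387, 0.1594]), 'ang': np.float64(1.7), 'h': np.float64(0.0722), 's': np.float64(0.75), 'L': np.float64(0.042), 'W': np.float64(0.0514), 'cost': np.float64(2.61), 'n': 484}
639 {'c': array([0.6422, 0.0701]), 'cw': array([0.6422, 0.0694]), 'ang': np.float64(1.0), 'h': np.float64(0.0922), 's': np.float64(0.68), 'L': np.float64(0.0486), 'W': np.float64(0.0576), 'cost': np.float64(2.29), 'n': 639}
817 {'c': array([ 0.6421, -0.0204]), 'cw': array([ 0.6421, -0.0209]), 'ang': np.float64(1.2), 'h': np.float64(0.1121), 's': np.float64(0.61), 'L': np.float64(0.0542), 'W': np.float64(0.0628), 'cost': np.float64(1.75), 'n': 817}
1039 {'c': array([ 0.6437, -0.1091]), 'cw': array([ 0.6437, -0.1094]), 'ang': np.float64(0.5), 'h': np.float64(0.1319), 's': np.float64(0.55), 'L': np.float64(0.0604), 'W': np.float64(0.0688), 'cost': np.float64(1.61), 'n': 1039}
```

View pics/side_end.png

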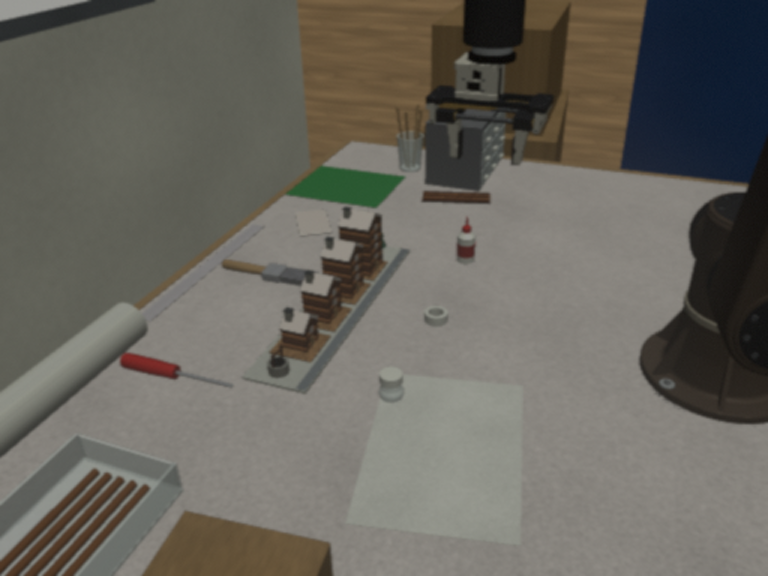

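View pics/top_end.png

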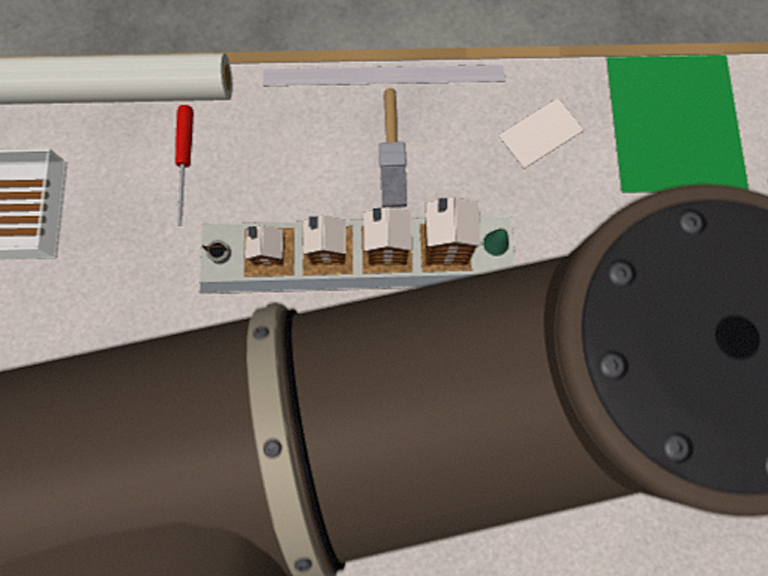

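The side view shows all four cabins upright on their plots, rising from the well at (278,362) to the tower at (361,235), with the glue still standing at (466,242). The top view shows the same order, ending at the fir (497,241). Measured centres are within about 2 mm of the plot centres, and angles within 2°.

```bash
python3 -c "
from plant import r
print(r.close_job())"
```

```text
the job is handed in; nothing more can be done
None
```

The four cabins stand upright and centred in height order, tallest by the fir and lowest by the well, ridges across the row; nothing was knocked over and I handed the job in at about 29 s (no verdict was returned).

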